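# Hang the step wedge and close the keeper

### The job

Put the aluminium step wedge with the eye away on its storage stand: hang it by its eye on the leaning peg, pushed down so that it lies flat along the sloping rest. Then slide the stand's keeper sideways until its tongue is centred over the tip of the peg, so that the wedge cannot come off. Leave the plain bar and the couplant bottle where they are.

Things in the scene. Friction and masses are not known exactly. Their poses are not given: they have to be found in the camera images.
- wedge: Loose aluminium step wedge, 0.2 kg, 140 (x) x 44 (y) mm, lying flat, steps up, left or right of the stand. Origin: centre of underside; x towards the eye end, z up. x = 20 to 70 mm: flat tab 8 mm thick with a 25 mm through hole (the eye) centred at x = 46 mm; then towards -x three 30 mm long steps 10, 13 and 16 mm thick. It balances at x = -14 mm.
- eye (a point): Centre of the wedge's eye at the underside, 46 mm from the wedge's origin along its x; axes as the wedge's.
- rest: Sloping rest of the fixed stand: grey bar 24 mm wide (y), 12 mm thick, top face at z = 0, from x = -125 to 80 mm. Origin: foot of its peg, 195 mm above the table. z: the peg's axis, leaning 28 degrees from vertical towards the robot; x: up the slope, away from the robot; y level. The hung wedge lies on the top face, thick end down the slope (-x).
- peg_tip (a point): Tip of the steel peg, 38 mm from its foot along z of the rest; axes as the rest's. The peg is 16 mm in diameter up to 30 mm from its foot, then tapers to 7 mm at the tip.
- keeper (a joint): Keeper's place along its track, m. The track crosses the rest at x = 61 mm, y = -115 to 71 mm of the rest. 0: open end, tongue at y = -75 mm of the rest; grows towards +y; 0.075: tongue centred over the peg; the track ends at 0.110. It stays where it is left (1.5 N friction).
- keeper_grip (a point): Point inside the keeper's grip, 22 mm below its top, at x = 61, z = 80 mm of the rest; axes as the rest's. The grip is a black block 18 mm wide (y, the sliding direction) x 30 mm (x), rising along z from z = 26 to 102 mm of the rest. The carriage under it is 30 mm wide, top at z = 27 mm.
- keeper_tongue (a point): Underside of the keeper's tongue where it comes over the peg: a steel strip 26 mm wide (y), from the grip down the slope to x = -13 mm of the rest, between z = 45 and 53 mm.
- blank: Bystander: loose plain aluminium bar, 140 x 44 x 14 mm, no eye and no steps. Origin: centre of the underside, x along its length.
- couplant: Bystander: white plastic bottle, 60 mm in diameter, 140 mm tall, standing. Origin: centre of its underside.

How it is judged:
By the outcome, as a careful person would: the job done as asked, in the order asked, and still so for the second after the job is handed in, with the robot touching nothing.
It also fails if it takes over 64 s, if anything falls off the work surface, if the arm or the gripper's body presses on something with over 40 N, if the wrist force passes 120 N, or if a joint passes its speed limit or range.

### The arm

A 7-joint arm with a two-finger parallel gripper is mounted at the origin on the work surface. World frame = base frame: x ahead of the robot, y to its left, z up, the work surface at z = 0. Lengths are in m, angles in rad, forces in N, time in s.
With the tool pointing down it reaches from about 0.425 to 0.875 m from the base axis. Payload 4.7 kg.
Tool frame: the origin (TCP) lies on the centre line of the jaws, within the pads' length; the fingertips stand 19 mm ahead of it and the grasp point (between the pads) is the TCP; x points along the fingers, z is the direction in which the jaws open and shut, and the axes are right-handed (so a half turn about x gives the same grasp; the last joint's range is limited). The gripper opens to 87 mm and grips with 3 to 60 N. Pads are 19 mm wide; open, the fingers measure 117 mm over their backs; the gripper's body (75 mm by 190 mm) begins 51 mm behind the grasp point.
Start: joints at [-1.32, 0.321, -0.07, 1.45, 0.023, 1.371, -0.057], TCP at [0.153, 0.632, 0.242] pointing down, gripper open.
Joint ranges: [-2.86, 2.86], [-0.3, 2.09], [-1.38, 1.24], [0.06, 2.45], [-1.56, 4.7], [0.09, 2.05], [-2.69, 2.69]. Speed limits (rad/s): [2.57, 2.57, 3.14, 3.14, 3.14, 3.14, 3.14].

### API

Orientations are given as a rotation vector (axis times angle).
In Python, from bench import get_state, get_image, camera_info, close_job gives the robot as it stands.
- The arm moves only by the tool jog_arm, never from a script. Its argument "targets" is a list of rows, each a list of 7 numbers: the turn, a rotation vector about the tool's x, y, z in degrees, then the shift along the tool's x, y, z in cm, then the finger opening in cm, from 0 to 8.7. In form: [[wx, wy, wz, tx, ty, tz, jaw], ...]. A call has 1 to 10 rows; each row shifts and turns the commanded pose from where the row before left it, along the tool's axes as they then stand; what a row does not reach is not made up. A row lasts 1/8 s, in which the tool goes at most 62.5 mm and 10.7 degrees, less where a joint would pass 70% of its speed; a pose out of reach is approached as far as the arm can. A call is refused whole if a number of a shift passes 6.25 or a number of a turn 10.7, either way. A call with a gripper value outside its range is refused whole. The fingers move at their own pace and stop on an object; "squeeze" is the grip in N (left out, the last holds). Time passes only in rows, so rows that do not move let the fingers close. It gives the time, the measured TCP pose, the force and the opening at its end, in the units of the state.
- get_state(): the state, without advancing time (a new reading comes with each control period).
- get_image(name): name is "side" or "top" or "wrist"; returns (picture, depth): 480x640x3 uint8, red, green, blue; 480x640 float32, m along the optical axis (not along the pixel's ray), 0 where there is no reading.
- camera_info(name): a dict with "intrinsics" (3x3 intrinsics, pixels), "k1" (the pictures are not rectified: a ray, as slopes to the right and down, at radius r is drawn at 1 + k1 r^2 times it, then the intrinsics apply), "world_from_camera" (4x4, takes a point from camera to world coordinates); the wrist camera has in their place "mount" (4x4, takes a point from camera to tool coordinates, whose origin is the TCP and whose axes are the tool frame's). Camera axes: x right, y up, looking along -z (the intrinsics and any distortion apply to the point x, -y, -z); pixel columns grow to the right and rows downward; lengths in m; the calibration is good to about 2 mm. A picture is of the moment at which its call begins: read the wrist's pose just before it. camera_info takes no time and is no camera call.
- close_job(): hands the job in, once; it reports no verdict.
The state is a dict: "time": time; "joint_positions": joint angles; "qd": joint speeds; "joint_torque": joint torques, N m; "position": TCP position; "tool_rot": TCP orientation; "ft_force": force on the tool from outside, world axes, zero at the start; "torque": the same for the moment, N m; "grip_width": opening from 0.0 (shut) to 1.0 (fully open).
Only numpy, scipy, OpenCV 4.12 (cv2) and the standard library are available. Lean on these libraries where they do the work, as an engineer would, in place of code of your own. Each camera call takes 0.05 s, during which the arm holds its last target.

## Working session

There is one attempt and no reset: what is moved stays moved. The work goes in short steps, Python scripts to look and compute and a tool call to move; the robot and the scene stay as the last step left them, time stands still between calls to the robot, and variables do not carry over. Pictures are saved under pics/ and viewed, and the job is handed in when it is done.

Besides the shell and the picture viewer there is one more tool, called after "Call:" as a command line: name --pt "numbers of a row" for each row, then --argument value for the rest. jog_arm: Moves the arm, as the interface text tells. Its arguments: {"type":"object","properties":{"targets":{"type":"array"},"squeeze":{"type":"number"}},"required":["targets"]}

```bash
mkdir -p pics; ls; cat > h.py <<'E'
import numpy as np, cv2
from bench import get_state,get_image,camera_info,close_job
from scipy.spatial.transform import Rotation as R
def snap(n,f):
    s=get_state(); p,d=get_image(n); cv2.imwrite(f'pics/{f}.png',p[:,:,::-1]); np.savez(f'pics/{f}.npz',d=d,pos=s['position'],rot=s['tool_rot']); return p,d
def T(pos,rv):
    M=np.eye(4);M[:3,:3]=R.from_rotvec(rv).as_matrix();M[:3,3]=pos;return M
def wfc(n,f):
    c=camera_info(n)
    if n!='wrist': return np.array(c['world_from_camera'])
    z=np.load(f'pics/{f}.npz'); return T(z['pos'],z['rot'])@np.array(c['mount'])
def ray(n,u,v):
    c=camera_info(n);K=np.array(c['intrinsics']);a=np.array([(u-K[0,2])/K[0,0],(v-K[1,2])/K[1,1]]);b=a.copy()
    for _ in range(30): b=a/(1+c['k1']*(b@b))
    return np.array([b[0],-b[1],-1])
def pt(n,f,u,v,z=None,dd=None):
    M=wfc(n,f);r=ray(n,u,v)
    if z is None:
        if dd is None: dd=np.median(np.load(f'pics/{f}.npz')['d'][int(v)-1:int(v)+2,int(u)-1:int(u)+2])
        return M[:3,:3]@(r*dd)+M[:3,3]
    w=M[:3,:3]@r; return M[:3,3]+w*(z-M[2,3])/w[2]
def proj(n,f,P):
    M=wfc(n,f);c=camera_info(n);K=np.array(c['intrinsics']);q=M[:3,:3].T@(np.array(P)-M[:3,3]);s=np.array([q[0],-q[1]])/-q[2];s=s*(1+c['k1']*(s@s));return s[0]*K[0,0]+K[0,2],s[1]*K[1,1]+K[1,2]
E
python3 - <<'E'
from h import *
s=get_state();print({k:np.round(v,3) for k,v in s.items()})
for n in('side','top'):
    snap(n,n+'0');c=camera_info(n);print(c)
snap('wrist','wrist0');print(camera_info('wrist'))
E
```

```text
pics
{'time': np.float64(0.0), 'joint_positions': array([-1.32 ,  0.322, -0.07 ,  1.452,  0.023,  1.371, -0.057]), 'qd': array([ 0.001,  0.001,  0.001, -0.001,  0.   ,  0.   ,  0.   ]), 'joint_torque': array([ 0.0000e+00, -4.9128e+01, -4.0400e-01, -3.1253e+01, -6.4000e-02,
        4.4000e-02,  0.0000e+00]), 'position': array([0.152, 0.631, 0.24 ]), 'tool_rot': array([-1.034,  1.313,  1.032]), 'ft_force': array([-0.625, -0.975, -0.527]), 'torque': array([-0.017, -0.021,  0.029]), 'grip_width': np.float64(1.002)}
{'intrinsics': array([[582.48025979,   0.        , 314.32479607],
       [  0.        , 582.48025979, 243.60031361],
       [  0.        ,   0.        ,   1.        ]]), 'k1': 0.06693194852737891, 'world_from_camera': array([[ 0.96077743,  0.18287238, -0.20848123,  0.31411588],
       [-0.27655046,  0.57581342, -0.76938855, -0.99627181],
       [-0.02065362,  0.79686674,  0.60380198,  0.98575178],
       [ 0.        ,  0.        ,  0.        ,  1.        ]])}
{'intrinsics': array([[514.44594846,   0.        , 310.18892113],
       [  0.        , 514.44594846, 235.11164235],
  
[... 195 characters left out ...]
-0.00942345,  0.01687909],
       [ 0.00309138,  0.20962092,  0.97777784,  1.31730544],
       [ 0.        ,  0.        ,  0.        ,  1.        ]])}
{'intrinsics': array([[414.15413955,   0.        , 316.58632839],
       [  0.        , 414.15413955, 242.4979285 ],
       [  0.        ,   0.        ,   1.        ]]), 'k1': -0.029161147048960688, 'mount': array([[ 3.34025442e-04,  2.86319011e-01, -9.58134287e-01,
        -1.43176795e-01],
       [ 3.62464597e-04,  9.58134243e-01,  2.86319125e-01,
         8.04435114e-02],
       [ 9.99999879e-01, -4.42927630e-04,  2.16260709e-04,
         1.03440627e-03],
       [ 0.00000000e+00,  0.00000000e+00,  0.00000000e+00,
         1.00000000e+00]])}
```

View pics/top0.png

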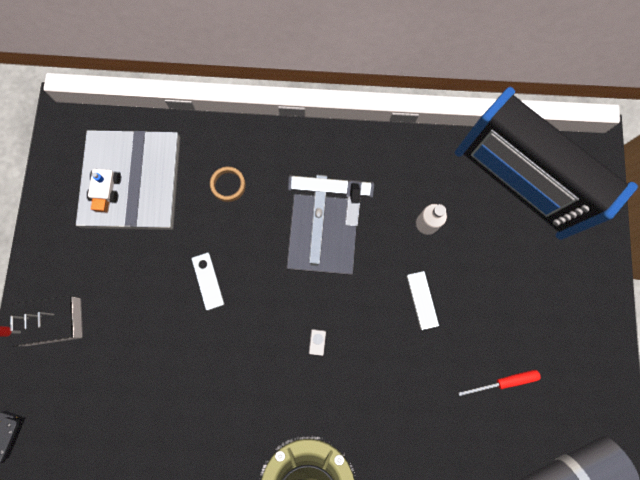

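View pics/side0.png

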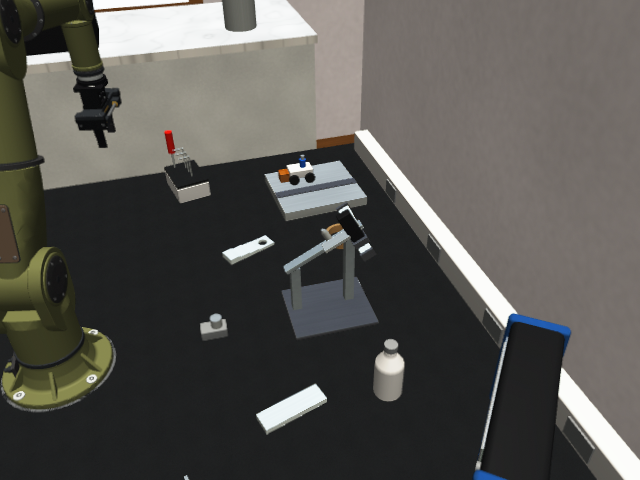

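View pics/wrist0.png

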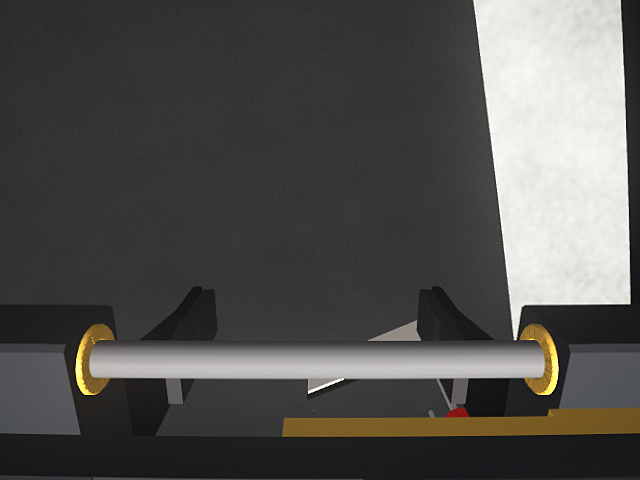

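```bash
python3 - <<'E'
import cv2
a=cv2.imread('pics/top0.png');cv2.imwrite('pics/t1.png',cv2.resize(a[170:290,270:390],None,fx=5,fy=5,interpolation=cv2.INTER_CUBIC))
cv2.imwrite('pics/t2.png',cv2.resize(a[240:320,170:250],None,fx=7,fy=7,interpolation=cv2.INTER_CUBIC))
a=cv2.imread('pics/side0.png');cv2.imwrite('pics/s1.png',cv2.resize(a[190:340,270:400],None,fx=4,fy=4,interpolation=cv2.INTER_CUBIC))
cv2.imwrite('pics/s2.png',cv2.resize(a[220:280,210:290],None,fx=8,fy=8,interpolation=cv2.INTER_CUBIC))
E
```

```text
(no output)
```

View pics/t1.png

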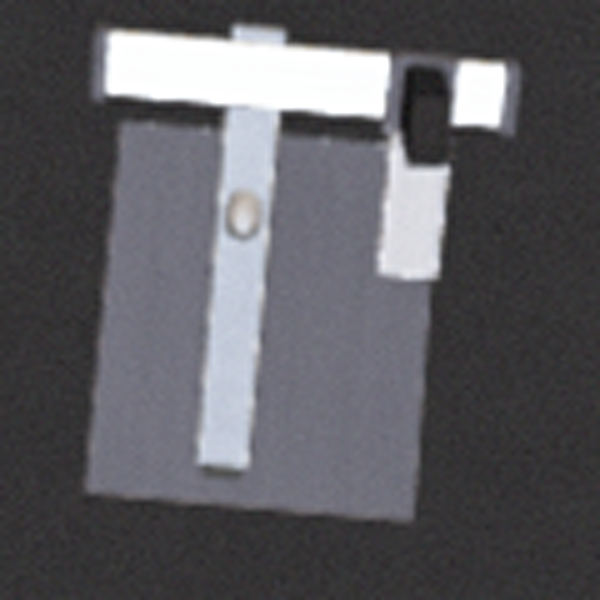

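View pics/t2.png

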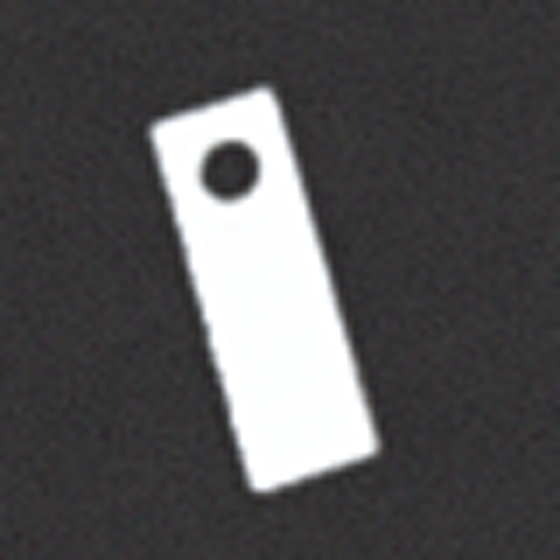

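View pics/s1.png

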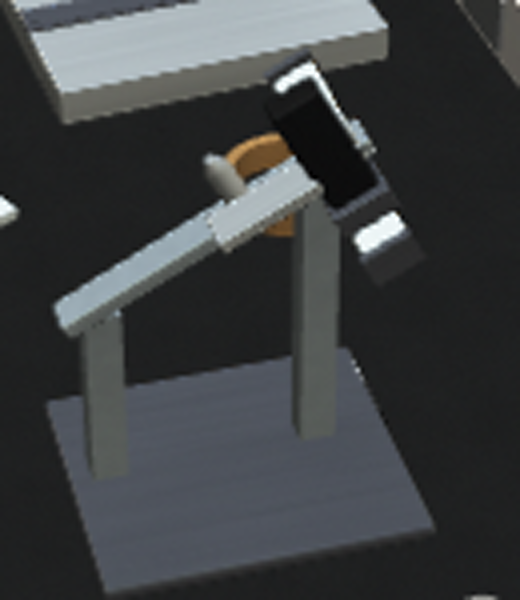

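View pics/s2.png

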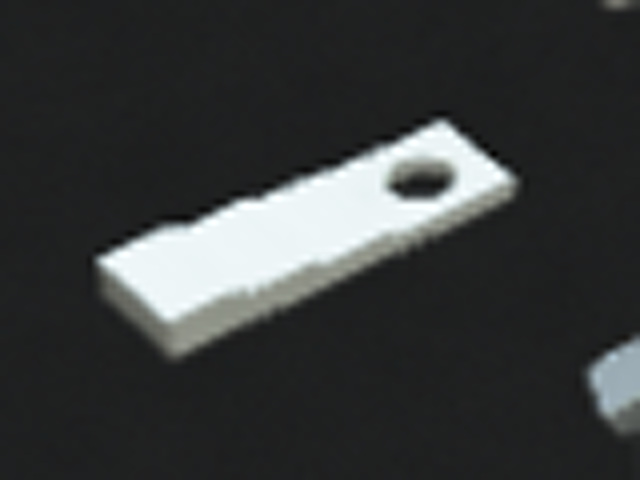

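```bash
python3 - <<'E'
from h import *
f=lambda p,o,s:(o[0]+(p[0]+.5)/s-.5,o[1]+(p[1]+.5)/s-.5)
W=[f(p,(170,240),7) for p in[(150,128),(272,86),(258,494),(380,450),(230,170)]]
P=[pt('top','top0',*p,z=z) for p,z in zip(W,(.008,.008,.016,.016,.008))]
print(np.round(P,4)); 
e=(P[0]+P[1])/2;t=(P[2]+P[3])/2;d=e-t;print('len',np.hypot(*d[:2]),'yaw',np.degrees(np.arctan2(d[1],d[0])),'w',np.linalg.norm(P[0]-P[1]),np.linalg.norm(P[2]-P[3]),'c',(e+t)/2)
print('yaw eye', np.degrees(np.arctan2(*(P[4]-t)[[1,0]])))
# side view
S=[f(p,(210,220),8) for p in[(442,118),(518,180),(98,262),(172,322),(420,179)]]
P=[pt('side','side0',*p,z=z) for p,z in zip(S,(.008,.008,.016,.016,.008))]
print(np.round(P,4)); 
e=(P[0]+P[1])/2;t=(P[2]+P[3])/2;d=e-t;print('len',np.hypot(*d[:2]),'yaw',np.degrees(np.arctan2(d[1],d[0])),'w',np.linalg.norm(P[0]-P[1]),np.linalg.norm(P[2]-P[3]),'c',(e+t)/2)
# rest
Rr=[f(p,(270,170),5) for p in[(197,466),(250,470),(232,25),(286,27)]]
P=[pt('top','top0',*p,z=z) for p,z in zip(Rr,(.1363,.1363,.2326,.2326))]
print('rest',np.round(P,4))
e=(P[2]+P[3])/2;t=(P[0]+P[1])/2;d=e-t;print('hlen',np.hypot(*d[:2]),205*np.cos(np.radians(28)),'yaw',np.degrees(np.arctan2(d[1],d[0])),'foot',t+d*125/205)
S=[f(p,(270,190),4) for p in[(58,303),(212,238)]]
# depth points along the rest
d=np.load('pics/top0.npz')['d']
for u,v in [(315,255),(316,240),(318,225),(314,255),(319,215),(316,250)]: print(u,v,pt('top','top0',u,v))
print('tip',pt('top','top0',*f((240,205),(270,170),5)), pt('top','top0',*f((240,200),(270,170),5),z=.2286))
E
```

```text
[[0.5308 0.332  0.008 ]
 [0.549  0.289  0.008 ]
 [0.3999 0.2773 0.016 ]
 [0.418  0.2353 0.016 ]
 [0.517  0.3012 0.008 ]]
len 0.1417474495683932 yaw 22.49542919277636 w 0.04675875427807393 0.045693959563994246 c [0.47440482 0.28339055 0.012     ]
yaw eye 22.559972722054976
[[0.5294 0.3344 0.008 ]
 [0.547  0.2903 0.008 ]
 [0.3987 0.2778 0.016 ]
 [0.4172 0.2379 0.016 ]
 [0.5144 0.3013 0.008 ]]
len 0.14118255555090967 yaw 22.70664257888901 w 0.04743476831397091 0.044060514095258095 c [0.47309083 0.28510933 0.012     ]
rest [[ 0.5156  0.0271  0.1363]
 [ 0.5152  0.0025  0.1363]
 [ 0.6982  0.0226  0.2326]
 [ 0.6987 -0.0013  0.2326]]
hlen 0.18303301109299705 181.00425653608002 yaw -1.283906349213261 foot [0.62701806 0.01228309 0.19501951]
315 255 [0.53320243 0.01428793 0.14547177]
316 240 [0.56542377 0.01403548 0.16123691]
318 225 [0.59678029 0.01152501 0.17904958]
314 255 [0.53309802 0.01659423 0.14527705]
319 215 [0.60760127 0.0108392  0.22864015]
316 250 [0.54402489 0.01267066 0.15108837]
tip [0.62158647 0.01441281 0.21257497] [0.61959077 0.01457599 0.2286    ]
```

```bash
cat >> h.py <<'E'
def wedge_pose(x,y,yaw,z=0):
    M=np.eye(4);M[:3,:3]=R.from_euler('z',yaw,degrees=True).as_matrix();M[:3,3]=[x,y,z];return M
def tool_on(F,p,pitch=0):
    # tool pose: x=-F.z, y=F.x, z=-F.y at point p of F
    M=np.eye(4);f=F[:3,:3];M[:3,:3]=np.c_[-f[:,2],f[:,0],-f[:,1]];M[:3,3]=F[:3,:3]@p+F[:3,3];return M
def rest_pose(foot,yaw):
    M=np.eye(4);M[:3,:3]=(R.from_euler('z',yaw,degrees=True)*R.from_euler('y',-28,degrees=True)).as_matrix();M[:3,3]=foot;return M
def cur():
    s=get_state();return T(s['position'],s['tool_rot'])
def delta(A,B):
    D=np.linalg.inv(A)@B;return np.degrees(R.from_matrix(D[:3,:3]).as_rotvec()),D[:3,3]*100
def plan(B,A=None,n=None):
    A=cur() if A is None else A
    w,t=delta(A,B);
    if n is None:n=int(np.ceil(max(np.linalg.norm(w)/9,np.linalg.norm(t)/5,1)))
    # straight world line, constant turn: rows in successive tool frames
    wr=w/n;step=R.from_rotvec(np.radians(wr)).as_matrix();C=A.copy();dp=(B[:3,3]-A[:3,3])/n
    print('turn',np.round(w,2),'shift',np.round(t,2),'rows',n)
    for i in range(n):
        # shift in the tool's frame at the start of the row
        tt=C[:3,:3].T@dp*100;print(np.round(np.r_[wr,tt],2).tolist());C[:3,:3]=C[:3,:3]@step;C[:3,3]+=dp
E
python3 - <<'E'
from h import *
C=cur();print(np.round(C,3))
W=wedge_pose(.4743,.2838,22.6)
B=tool_on(W,[-.022,0,.20]);print(np.round(B,3));plan(B)
E
```

```text
[[-0.    -0.972  0.235  0.152]
 [-0.001  0.235  0.972  0.631]
 [-1.    -0.    -0.001  0.241]
 [ 0.     0.     0.     1.   ]]
[[-0.     0.923  0.384  0.454]
 [-0.     0.384 -0.923  0.275]
 [-1.     0.    -0.     0.2  ]
 [ 0.     0.     0.     1.   ]]
turn [ 1.4383e+02 -3.0000e-02  1.1000e-01] shift [  4.12 -37.67 -27.54] rows 16
[8.99, -0.0, 0.01, 0.26, -2.35, -1.72]
[8.99, -0.0, 0.01, 0.26, -2.59, -1.33]
[8.99, -0.0, 0.01, 0.26, -2.77, -0.91]
[8.99, -0.0, 0.01, 0.26, -2.88, -0.47]
[8.99, -0.0, 0.01, 0.26, -2.92, -0.01]
[8.99, -0.0, 0.01, 0.26, -2.88, 0.44]
[8.99, -0.0, 0.01, 0.26, -2.78, 0.89]
[8.99, -0.0, 0.01, 0.25, -2.6, 1.31]
[8.99, -0.0, 0.01, 0.25, -2.37, 1.7]
[8.99, -0.0, 0.01, 0.25, -2.07, 2.05]
[8.99, -0.0, 0.01, 0.25, -1.73, 2.35]
[8.99, -0.0, 0.01, 0.25, -1.34, 2.59]
[8.99, -0.0, 0.01, 0.25, -0.92, 2.77]
[8.99, -0.0, 0.01, 0.25, -0.47, 2.88]
[8.99, -0.0, 0.01, 0.25, -0.02, 2.92]
[8.99, -0.0, 0.01, 0.25, 0.44, 2.88]
```

Call:
jog_arm --pt "9 0 0 0 -2.35 -1.7 8.7" --pt "9 0 0 0 -2.6 -1.3 8.7" --pt "9 0 0 0 -2.8 -0.9 8.7" --pt "9 0 0 0 -2.9 -0.5 8.7" --pt "9 0 0 0 -2.9 0 8.7" --pt "9 0 0 0 -2.9 0.45 8.7" --pt "9 0 0 0 -2.8 0.9 8.7" --pt "9 0 0 0 -2.6 1.3 8.7" --pt "9 0 0 0 -2.4 1.7 8.7" --pt "9 0 0 0 -2.1 2.05 8.7" --squeeze 45

```text
time: 1.4
position: [0.3418, 0.4076, 0.2413]
tool_rot: [0.19, 1.563, -0.19]
ft_force: [0.3, -0.7, -0.1]
grip_width: 1.0
```

Call:
jog_arm --pt "9 0 0 0.5 -1.7 2.35 8.7" --pt "9 0 0 0.7 -1.3 2.6 8.7" --pt "9 0 0 0.7 -0.9 2.8 8.7" --pt "9 0 0 0.7 -0.5 2.9 8.7" --pt "9 0 0 0.7 0 2.9 8.7" --pt "9 0 0 0.7 0.45 2.9 8.7" --pt "0 0 0 0 0 0 8.7"

```text
time: 2.28
position: [0.456, 0.2723, 0.2009]
tool_rot: [0.918, 1.367, -0.921]
ft_force: [0.7, 0.6, -0.1]
grip_width: 0.997
```

```bash
python3 - <<'E'
from h import *
W=wedge_pose(.4743,.2838,22.6)
snap('wrist','wrist1');print(get_state()['joint_positions']);C=cur();print(np.round(C,3));B=tool_on(W,[-.022,0,.20]);plan(B)
E
```

```text
[-0.97930037  0.09172836  0.41175362  1.81394872 -0.03887295  1.24460817
 -1.73647802]
[[-0.001  0.925  0.381  0.455]
 [-0.     0.381 -0.925  0.274]
 [-1.    -0.001 -0.     0.201]
 [ 0.     0.     0.     1.   ]]
turn [-0.2  -0.    0.05] shift [ 0.12 -0.05 -0.14] rows 1
[-0.2, -0.0, 0.05, 0.12, -0.05, -0.14]
```

View pics/wrist1.png

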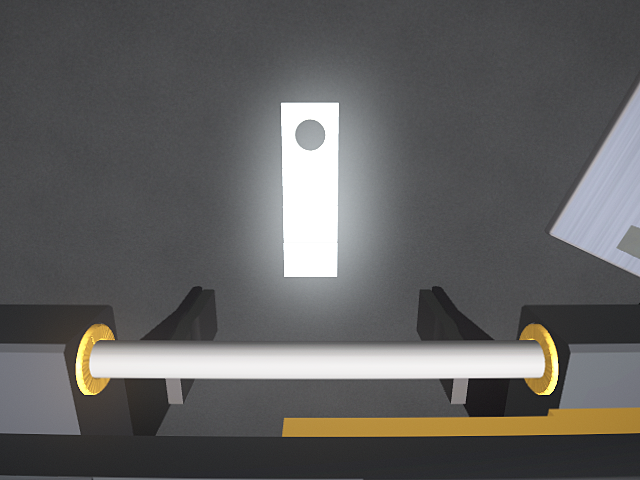

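```bash
python3 - <<'E'
from h import *
P=[pt('wrist','wrist1',*p,z=z) for p,z in zip([(281,102),(339,102),(284,277),(338,277),(310.2,135)],(.008,.008,.016,.016,.008))]
print(np.round(P,4)); 
e=(P[0]+P[1])/2;t=(P[2]+P[3])/2;d=e-t;print('len',np.hypot(*d[:2]),'yaw',np.degrees(np.arctan2(d[1],d[0])),'w',np.linalg.norm(P[0]-P[1]),np.linalg.norm(P[2]-P[3]),'c',(e+t)/2)
u=d/np.linalg.norm(d);print('c from eye',P[4]-.046*u)
E
```

```text
[[0.5287 0.3332 0.008 ]
 [0.5456 0.2918 0.008 ]
 [0.3977 0.28   0.016 ]
 [0.415  0.2376 0.016 ]
 [0.5142 0.3031 0.008 ]]
len 0.14134437446985632 yaw 22.324363781024122 w 0.044726229919970356 0.045834682312796686 c [0.47174201 0.2856443  0.012     ]
c from eye [0.47171541 0.28564052 0.01059941]
```

```bash
python3 - <<'E'
from h import *
W=wedge_pose(.472,.2853,22.4)
plan(tool_on(W,[-.022,0,.021]))
E
```

```text
turn [-0.   -0.    0.05] shift [18.02 -0.19 -0.37] rows 4
[-0.0, -0.0, 0.01, 4.51, -0.05, -0.09]
[-0.0, -0.0, 0.01, 4.51, -0.05, -0.09]
[-0.0, -0.0, 0.01, 4.51, -0.05, -0.09]
[-0.0, -0.0, 0.01, 4.51, -0.05, -0.09]
```

Call:
jog_arm --pt "0 0 0 4 -0.1 -0.2 8.7" --pt "0 0 0 5 -0.1 -0.15 8.7" --pt "0 0 0 5 0 0 8.7" --pt "0 0 0 2 0 0 8.7" --pt "0 0 0 1 0 0 8.7" --pt "0 0 0 0.5 0 0 8.7" --pt "0 0 0 0 0 0 8.7"

```text
time: 3.2
position: [0.4521, 0.2782, 0.0273]
tool_rot: [0.917, 1.369, -0.914]
ft_force: [0.2, 0.7, 0.8]
grip_width: 0.999
```

```bash
python3 - <<'E'
from h import *
W=wedge_pose(.472,.2853,22.4)
snap('wrist','wrist2');
for i in range(3): plan(tool_on(W,[-.022,0,.021]))
E
```

```text
turn [ 0.06 -0.04 -0.09] shift [ 0.65 -0.1   0.09] rows 1
[0.06, -0.04, -0.09, 0.65, -0.1, 0.09]
turn [ 0.06 -0.04 -0.09] shift [ 0.65 -0.1   0.09] rows 1
[0.06, -0.04, -0.09, 0.65, -0.1, 0.09]
turn [ 0.06 -0.04 -0.09] shift [ 0.65 -0.1   0.09] rows 1
[0.06, -0.04, -0.09, 0.65, -0.1, 0.09]
```

View pics/wrist2.png

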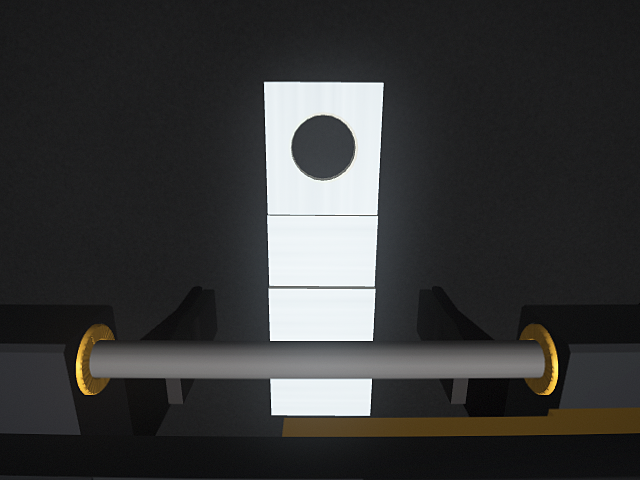

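```bash
python3 - <<'E'
from h import *
C=cur()
for p,z in [((323,215),.010),((322,287),.013),((323,148),.008),((320,415),.016),((264,82),.008),((384,82),.008)]:
    q=np.linalg.inv(C)@np.r_[pt('wrist','wrist2',*p,z=z),1];print(p,np.round(q[:3],4))
E
```

```text
(323, 215) [0.0175 0.0413 0.0007]
(322, 287) [0.0145 0.0118 0.0004]
(323, 148) [0.0196 0.0672 0.0006]
(320, 415) [ 0.0114 -0.0488 -0.0003]
(264, 82) [ 0.0196  0.0911 -0.0213]
(384, 82) [0.0196 0.0911 0.023 ]
```

Call:
jog_arm --pt "0 0 0 0.4 0 0.05 8.7" --pt "0 0 0 0.2 0 0 8.7" --pt "0 0 0 0 0 0 6" --pt "0 0 0 0 0 0 4" --pt "0 0 0 0 0 0 3" --pt "0 0 0 0 0 0 3" --pt "0 0 0 0 0 0 3" --squeeze 45

```text
time: 4.12
position: [0.452, 0.277, 0.0206]
tool_rot: [0.916, 1.369, -0.916]
ft_force: [-0.1, -0.2, 0.4]
grip_width: 0.515
```

Call:
jog_arm --pt "0 0 0 -1 0 0 3" --pt "0 0 0 -3 0 0 3" --pt "0 0 0 -5 0 0 3" --pt "0 0 0 -5 0 0 3" --pt "0 0 0 -5 0 0 3" --pt "0 0 0 -5 0 0 3" --pt "0 0 0 -2 0 0 3" --pt "0 0 0 0 0 0 3"

```text
time: 5.12
position: [0.4526, 0.2773, 0.2825]
tool_rot: [0.919, 1.368, -0.913]
ft_force: [0.2, 0.2, -3.2]
grip_width: 0.502
```

```bash
python3 - <<'E'
from h import *
snap('wrist','wrist3');print(get_state()['joint_positions'],get_state()['ft_force'])
C=cur()
RP=rest_pose([.626,.0123,.195],-1.3)
print(np.round(C,3));plan(tool_on(RP,[-.067,0,.021+.085]))
E
```

```text
[-1.00070893  0.04057504  0.41553812  1.70357432 -0.01692817  1.4004381
 -1.76200273] [-0.21764487  0.77566233 -3.15910992]
[[ 0.     0.924  0.381  0.452]
 [ 0.001  0.381 -0.924  0.277]
 [-1.     0.    -0.     0.281]
 [ 0.     0.     0.     1.   ]]
turn [23.24 -5.82 27.58] shift [ 2.34 -3.96 26.72] rows 6
[3.87, -0.97, 4.6, 0.39, -0.66, 4.45]
[3.87, -0.97, 4.6, 0.42, -0.39, 4.48]
[3.87, -0.97, 4.6, 0.48, -0.12, 4.49]
[3.87, -0.97, 4.6, 0.56, 0.14, 4.48]
[3.87, -0.97, 4.6, 0.65, 0.39, 4.45]
[3.87, -0.97, 4.6, 0.77, 0.64, 4.41]
```

View pics/wrist3.png

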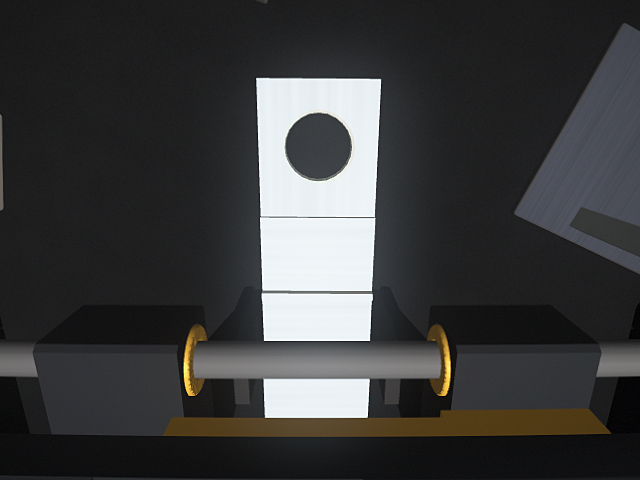

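Call:
jog_arm --pt "3.9 -1 4.6 0.4 -0.7 4.4 3" --pt "3.9 -1 4.6 0.4 -0.4 4.5 3" --pt "3.9 -1 4.6 0.5 -0.1 4.5 3" --pt "3.9 -1 4.6 0.5 0.15 4.5 3" --pt "3.9 -1 4.6 0.6 0.4 4.5 3" --pt "3.9 -1 4.6 0.7 0.6 4.4 3" --pt "0 0 0 0 0 0 3" --pt "0 0 0 0 0 0 3"

```text
time: 6.18
position: [0.5061, 0.0576, 0.2629]
tool_rot: [1.347, 0.922, -0.87]
ft_force: [0.0, 1.1, -1.7]
grip_width: 0.498
```

```bash
python3 - <<'E'
from h import *
snap('wrist','wrist4');snap('top','top4');snap('side','side4');print(get_state()['joint_positions'],get_state()['ft_force'])
RP=rest_pose([.626,.0123,.195],-1.3)
plan(tool_on(RP,[-.067,0,.021+.085]))
a=cv2.imread('pics/side4.png');cv2.imwrite('pics/s4.png',cv2.resize(a[150:350,220:420],None,fx=3,fy=3,interpolation=cv2.INTER_CUBIC))
E
```

```text
[-0.4171109  -0.29740778  0.159979    2.0857074   0.16737634  0.94956591
 -1.84718072] [-0.19967257 -0.10387132 -2.93987057]
turn [ 3.74 -1.39  4.23] shift [0.98 0.49 4.54] rows 1
[3.74, -1.39, 4.23, 0.98, 0.49, 4.54]
```

View pics/wrist4.png

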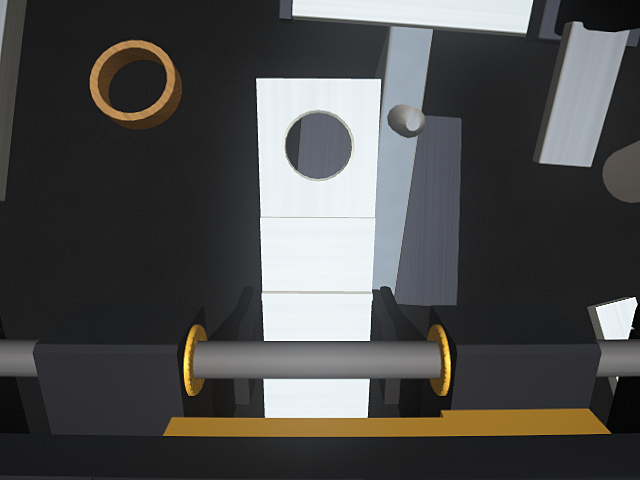

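View pics/s4.png

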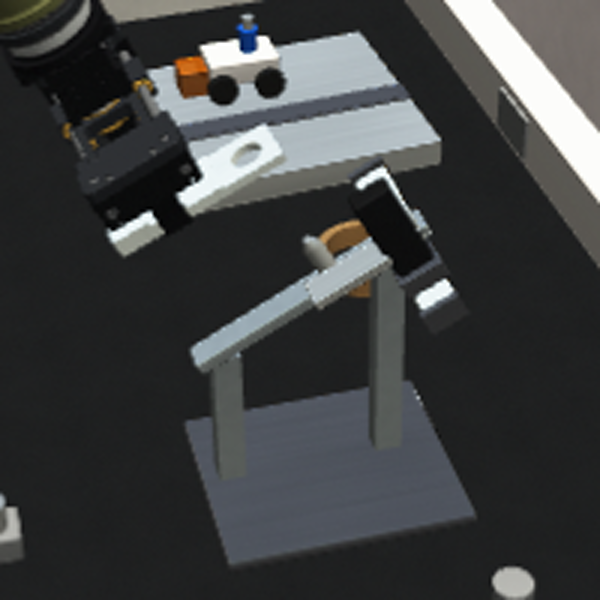

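```bash
python3 - <<'E'
from h import *
a=cv2.imread('pics/wrist4.png');cv2.imwrite('pics/w4.png',cv2.resize(a[0:320,280:640],None,fx=2.2,fy=1.87,interpolation=cv2.INTER_CUBIC)[:600])
cv2.imwrite('pics/w4b.png',cv2.resize(a[90:150,370:450],None,fx=8,fy=8,interpolation=cv2.INTER_CUBIC))
RP=rest_pose([.626,.0123,.195],-1.3)
def pr(f,q):return np.round(proj('wrist',f,(RP@np.r_[q,1])[:3]),1)
for n,q in dict(tip=(0,0,.038),foot=(0,0,0),lowL=(-.125,.012,0),lowR=(-.125,-.012,0),upR=(.045,-.012,0),upL=(.045,.012,0),tongue1=(-.013,-.062,.053),tongue2=(-.013,-.088,.053)).items(): print(n,pr('wrist4',q))
plan(tool_on(RP,[-.067,0,.021+.065]))
E
```

```text
tip [417.1 119. ]
foot [404.  113.9]
lowL [362.3 300.4]
lowR [396.8 302.6]
upR [436.4  30.9]
upL [393.   27.8]
tongue1 [547.5 158.8]
tongue2 [600.1 162.7]
turn [ 3.74 -1.39  4.23] shift [2.98 0.64 4.6 ] rows 2
[1.87, -0.7, 2.11, 1.49, 0.32, 2.3]
[1.87, -0.7, 2.11, 1.53, 0.34, 2.27]
```

View pics/w4b.png

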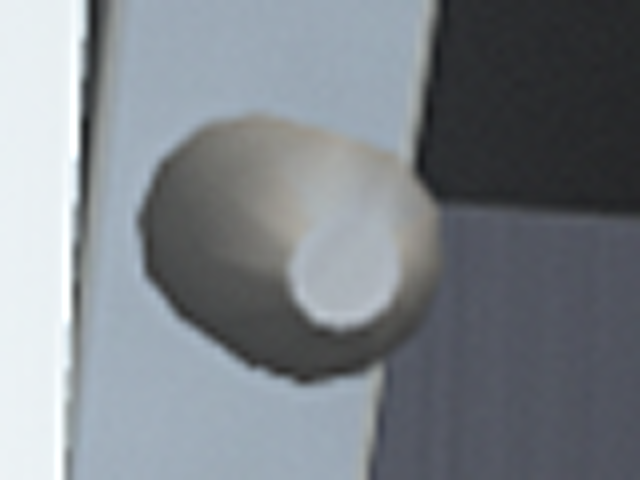

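View pics/w4.png

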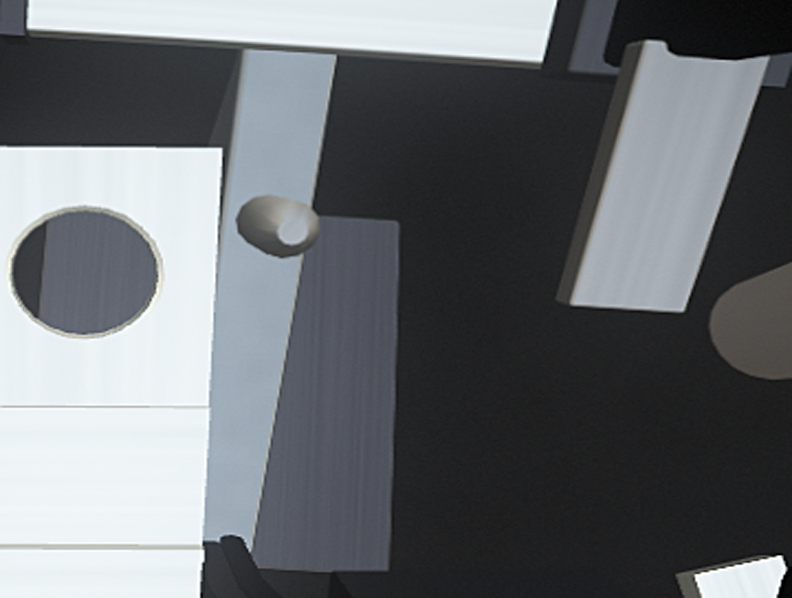

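```bash
cat > fit.py <<'E'
from h import *
from scipy.optimize import least_squares
def fit(f,obs,x0=(.626,.0123,-1.3),edges=()):
    def res(x):
        RP=rest_pose([x[0],x[1],.195],x[2]);pj=lambda q:np.array(proj('wrist',f,(RP@np.r_[q,1])[:3]))
        r=[]
        for q,p in obs: r+=list(pj(q)-p)
        for q1,q2,p in edges:
            a,b=pj(q1),pj(q2);n=np.array([-(b-a)[1],(b-a)[0]]);r.append(n@(np.array(p)-a)/np.linalg.norm(n))
        return r
    s=least_squares(res,x0);print(np.round(s.x,4),np.round(s.fun,1));return s.x
E
python3 - <<'E'
from fit import *
E=[((-.125,-.012,0),(.08,-.012,0),p) for p in[(433,31),(396,299)]]
x=fit('wrist4',[((0,0,.038),(413,124.3))],edges=E)
for q in[(-.013,-.062,.053),(-.013,-.088,.053)]: print(proj('wrist','wrist4',(rest_pose([x[0],x[1],.195],x[2])@np.r_[q,1])[:3]))
plan(tool_on(rest_pose([x[0],x[1],.195],x[2]),[-.067,0,.086]))
E
```

```text
[ 0.6231  0.0143 -0.9882] [0.4 0.1 0.2 0.2]
(np.float64(544.0446487525546), np.float64(163.71312316023472))
(np.float64(596.7722189755439), np.float64(167.33436824238743))
turn [ 3.46 -1.25  4.23] shift [2.86 0.38 4.44] rows 2
[1.73, -0.63, 2.12, 1.43, 0.19, 2.22]
[1.73, -0.63, 2.12, 1.46, 0.2, 2.2]
```

Call:
jog_arm --pt "1.2 -0.4 1.4 1 0.15 1.5 3" --pt "1.2 -0.4 1.4 1 0.15 1.5 3" --pt "1.1 -0.4 1.4 0.9 0.1 1.4 3" --pt "0 0 0 0 0 0 3" --pt "0 0 0 0 0 0 3"

```text
time: 6.95
position: [0.5239, 0.0155, 0.2404]
tool_rot: [1.413, 0.83, -0.856]
ft_force: [0.7, -0.5, -2.7]
grip_width: 0.498
```

```bash
python3 - <<'E'
from h import *
snap('wrist','wrist5');print(get_state()['joint_positions'],get_state()['ft_force'])
RP=rest_pose([.6231,.0143,.195],-1)
plan(tool_on(RP,[-.067,0,.021+.065]))
a=cv2.imread('pics/wrist5.png');cv2.imwrite('pics/w5b.png',cv2.resize(a[70:220,230:430],None,fx=4,fy=4,interpolation=cv2.INTER_CUBIC))
E
```

```text
[-0.29401492 -0.29707327  0.14177765  2.15635655  0.16548701  0.80102246
 -1.82466526] [ 0.08960086  0.32893557 -1.77204779]
turn [-0.12 -0.02 -0.06] shift [ 0.08 -0.09 -0.06] rows 1
[-0.12, -0.02, -0.06, 0.08, -0.09, -0.06]
```

View pics/wrist5.png

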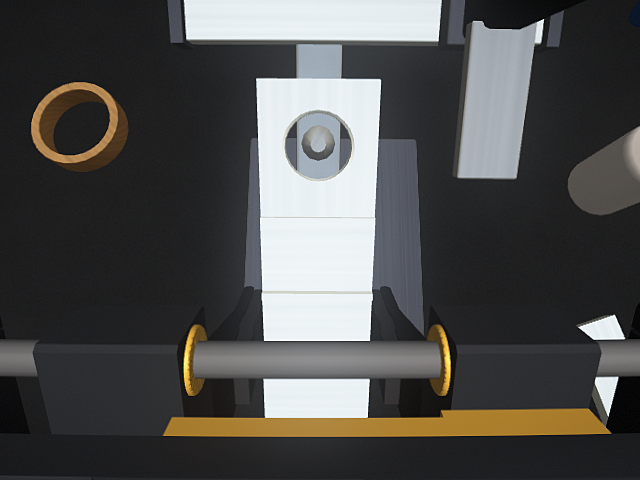

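View pics/w5b.png

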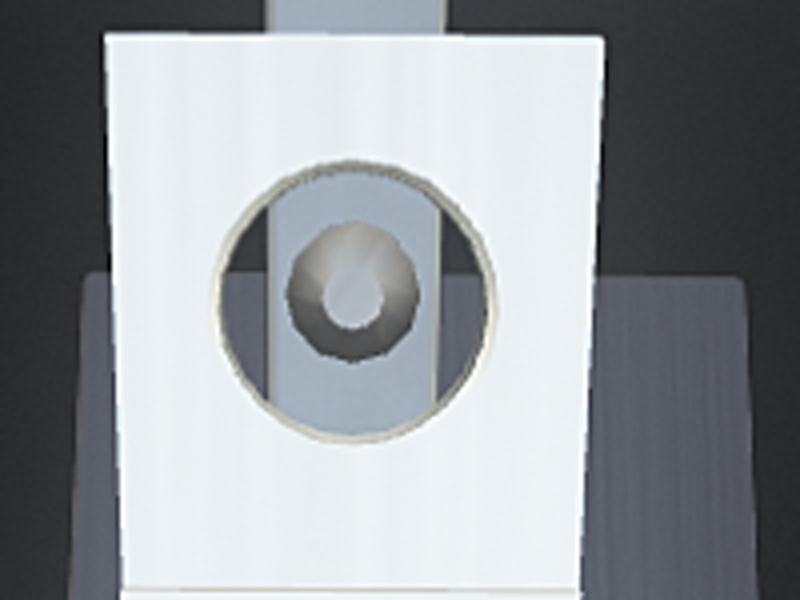

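```bash
python3 - <<'E'
from h import *
c=camera_info('wrist');M=np.array(c['mount'])
def tool(u,v,depthx):
    r=M[:3,:3]@ray('wrist',u,v);o=M[:3,3];return o+r*(depthx-o[0])/r[0]
d=np.load('pics/wrist5.npz')['d']
dd=d[144:147,317:320].mean();print('depth tip',(M@np.r_[ray('wrist',318,145)*dd,1])[:3])
print('tip',tool(318.2,145,.048),'eye top centre',tool(319,145.3,.021-.008))
# rest edges seen in the eye: 269/4+230 , 437/4+230 at row ~ 70+300/4
for u in(269,437): print(tool(230+u/4,145,.086))
dd=d[50:70,310:328].mean(); print('rest depth',(M@np.r_[ray('wrist',319,60)*np.median(d[55:65,310:328]),1])[:3])
E
```

```text
depth tip [ 0.04912527  0.06619693 -0.00069168]
tip [ 0.048       0.06626496 -0.00060499] eye top centre [ 0.013       0.06827137 -0.00044227]
[ 0.086       0.06396768 -0.01181204]
[0.086      0.06397796 0.0109459 ]
rest depth [ 8.68492430e-02  1.06889482e-01 -1.06139884e-04]
```

Call:
jog_arm --pt "0 0 0 0.8 -0.1 0 3" --pt "0 0 0 1 0 0 3" --pt "0 0 0 1 0 0 3" --pt "0 0 0 0 0 0 3" --pt "0 0 0 0 0 0 3"

```text
time: 7.62
position: [0.5361, 0.0133, 0.2147]
tool_rot: [1.414, 0.828, -0.858]
ft_force: [-0.3, -0.5, -2.5]
grip_width: 0.5
```

```bash
python3 - <<'E'
from h import *
snap('wrist','wrist6');print(get_state()['joint_positions'],get_state()['ft_force'])
RP=rest_pose([.6231,.0143,.195],-1)
plan(tool_on(RP,[-.067,0,.021+.0]))
a=cv2.imread('pics/wrist6.png');cv2.imwrite('pics/w6b.png',cv2.resize(a[70:220,230:430],None,fx=4,fy=4,interpolation=cv2.INTER_CUBIC))
E
```

```text
[-0.29118029 -0.24609678  0.15259546  2.17125956  0.16346547  0.7346009
 -1.82182865] [-0.20620557 -0.48262048 -2.17608451]
turn [-0.26  0.07 -0.06] shift [ 3.75  0.03 -0.25] rows 1
[-0.26, 0.07, -0.06, 3.75, 0.03, -0.25]
```

View pics/w6b.png

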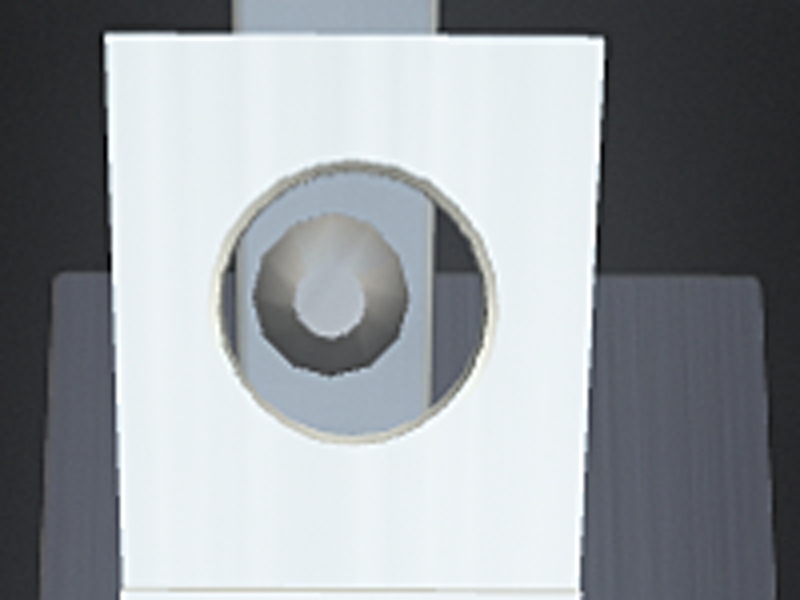

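Call:
jog_arm --pt "0 0 0 0 0 -0.25 3" --pt "0 0 0 0.5 0 0 3" --pt "0 0 0 0.7 0 0 3" --pt "0 0 0 0.5 0 0 3" --pt "0 0 0 0 0 0 3" --pt "0 0 0 0 0 0 3"

```text
time: 8.43
position: [0.5441, 0.0157, 0.1997]
tool_rot: [1.414, 0.828, -0.858]
ft_force: [-0.8, -0.1, -1.8]
grip_width: 0.496
```

```bash
python3 - <<'E'
from h import *
snap('wrist','wrist7');print(get_state()['joint_positions'],get_state()['ft_force'])
RP=rest_pose([.6231,.0143,.195],-1)
plan(tool_on(RP,[-.067,0,.021+.0]))
c=camera_info('wrist');M=np.array(c['mount']);d=np.load('pics/wrist7.npz')['d']
print('rest depth',(M@np.r_[ray('wrist',317,60)*np.median(d[55:65,312:322]),1])[:3])
a=cv2.imread('pics/wrist7.png');cv2.imwrite('pics/w7b.png',cv2.resize(a[70:220,230:430],None,fx=4,fy=4,interpolation=cv2.INTER_CUBIC))
E
```

```text
[-0.29269448 -0.21134856  0.15454537  2.17620418  0.16317556  0.69537262
 -1.8265322 ] [-0.140043    0.33979865 -2.48348961]
turn [-0.26  0.07 -0.05] shift [2.04 0.04 0.  ] rows 1
[-0.26, 0.07, -0.05, 2.04, 0.04, 0.0]
rest depth [ 0.04157324  0.1011848  -0.00117276]
```

View pics/w7b.png

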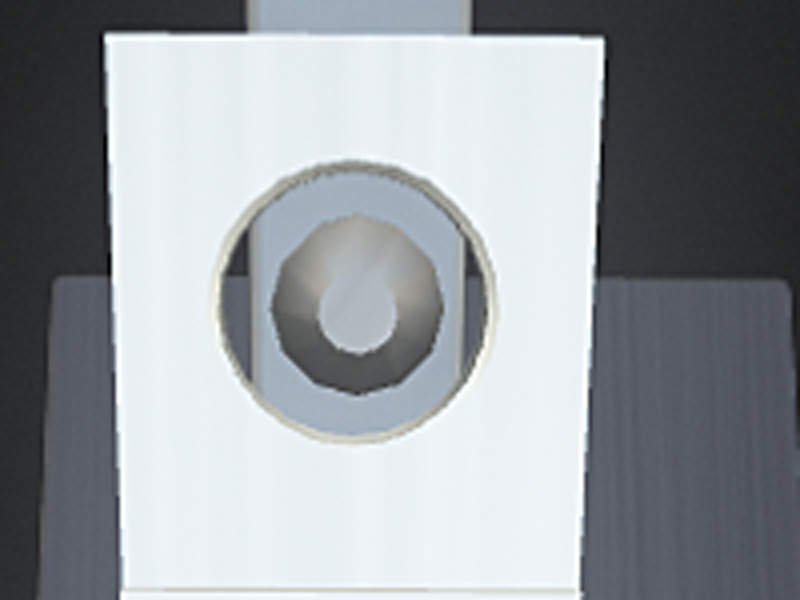

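Call:
jog_arm --pt "0 0 0 0.6 0 0 3" --pt "0 0 0 0.6 0 0 3" --pt "0 0 0 0.5 0 0 3" --pt "0 0 0 0.2 0 0 3" --pt "0 0 0 0 0 0 3"

```text
time: 9.1
position: [0.5529, 0.0155, 0.1827]
tool_rot: [1.414, 0.828, -0.859]
ft_force: [0.1, 0.1, -1.8]
grip_width: 0.502
```

```bash
python3 - <<'E'
from h import *
snap('wrist','wrist8');snap('side','side8');print(get_state()['joint_positions'],get_state()['ft_force'],get_state()['torque'])
RP=rest_pose([.6231,.0143,.195],-1)
plan(tool_on(RP,[-.067,0,.021+.0]))
c=camera_info('wrist');M=np.array(c['mount']);d=np.load('pics/wrist8.npz')['d']
print('rest depth',(M@np.r_[ray('wrist',317,60)*np.median(d[55:65,312:322]),1])[:3])
a=cv2.imread('pics/wrist8.png');cv2.imwrite('pics/w8b.png',cv2.resize(a[40:220,210:430],None,fx=3,fy=3,interpolation=cv2.INTER_CUBIC))
a=cv2.imread('pics/side8.png');cv2.imwrite('pics/s8.png',cv2.resize(a[190:310,270:400],None,fx=5,fy=5,interpolation=cv2.INTER_CUBIC))
E
```

```text
[-0.29299428 -0.17193381  0.16193266  2.18036326  0.15932434  0.651352
 -1.82285839] [ 0.54064822  0.09661841 -2.53180684] [-0.03064131  0.96966313  0.01981222]
turn [-0.26  0.07 -0.05] shift [0.14 0.04 0.  ] rows 1
[-0.26, 0.07, -0.05, 0.14, 0.04, 0.0]
rest depth [ 0.02232744  0.09876142 -0.00118926]
```

View pics/w8b.png

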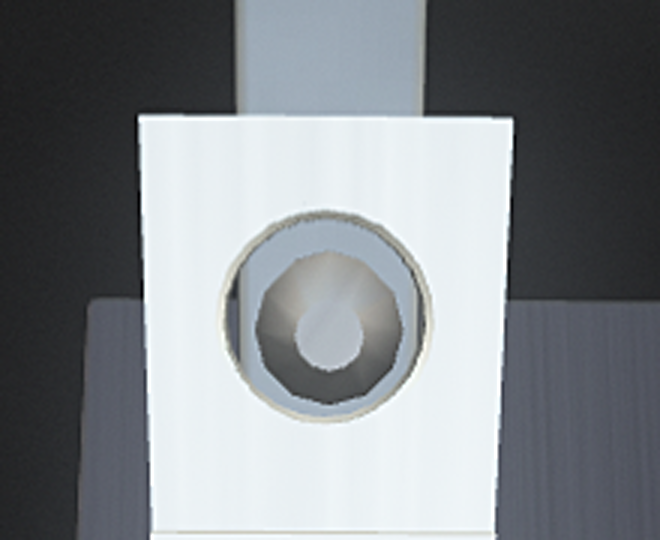

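View pics/s8.png

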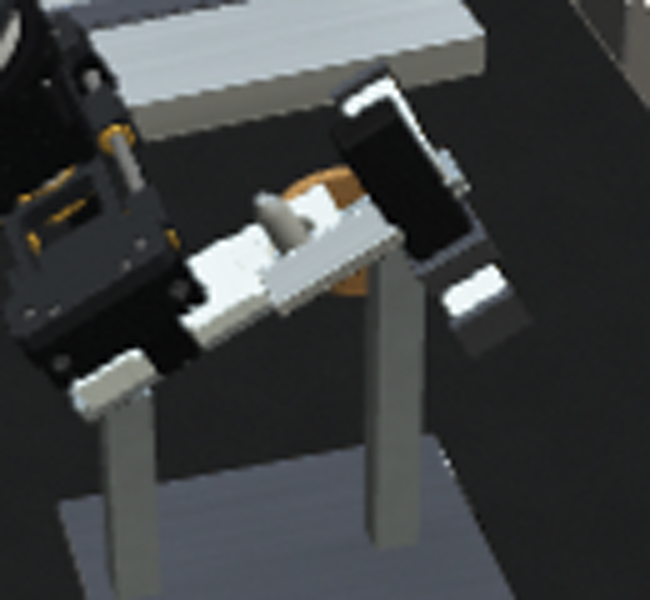

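Call:
jog_arm --pt "0 0 0 0.1 0 0 3" --pt "0 0 0 0.1 0 0 3" --pt "0 0 0 0 0 0 3"

```text
time: 9.57
position: [0.5539, 0.0155, 0.1811]
tool_rot: [1.414, 0.828, -0.858]
ft_force: [0.1, 1.0, -2.4]
grip_width: 0.501
```

```bash
python3 - <<'E'
from h import *
s=get_state();print(s['ft_force'],s['torque'])
E
```

```text
[ 0.07118825  1.00389804 -2.44244765] [-0.0358348   1.0417891   0.01164181]
```

Call:
jog_arm --pt "0 0 0 0.1 0 0 3" --pt "0 0 0 0 0 0 3"

```text
time: 9.82
position: [0.5543, 0.0156, 0.1808]
tool_rot: [1.414, 0.828, -0.858]
ft_force: [-4.5, -0.5, 2.2]
grip_width: 0.5
```

Call:
jog_arm --pt "0 0 0 0.1 0 0 3" --pt "0 0 0 0 0 0 3"

```text
time: 10.07
position: [0.5543, 0.0155, 0.1808]
tool_rot: [1.414, 0.829, -0.859]
ft_force: [-12.7, 0.0, 11.0]
grip_width: 0.5
```

```bash
python3 - <<'E'
from h import *
s=get_state();print(s['ft_force'],s['torque'])
E
```

```text
[-12.70375734   0.03639063  11.01845051] [-0.19445355  2.24969029 -0.13344602]
```

Call:
jog_arm --pt "0 0 0 -0.1 0 0 3" --pt "0 0 0 0 0 0 4.6" --pt "0 0 0 0 0 0 5.5" --pt "0 0 0 0 0 0 7" --pt "0 0 0 0 0 0 8.7" --pt "0 0 0 0 0 0 8.7"

```text
time: 10.82
position: [0.5545, 0.0155, 0.1804]
tool_rot: [1.414, 0.828, -0.858]
ft_force: [0.8, -0.4, -0.7]
grip_width: 0.885
```

```bash
python3 - <<'E'
from h import *
snap('wrist','wrist9');snap('side','side9');s=get_state();print(s['ft_force'],s['torque'])
a=cv2.imread('pics/side9.png');cv2.imwrite('pics/s9.png',cv2.resize(a[190:310,270:400],None,fx=5,fy=5,interpolation=cv2.INTER_CUBIC))
E
```

```text
[0.68814281 0.26585097 0.44252987] [-0.0101563   0.71151876  0.09408674]
```

View pics/wrist9.png

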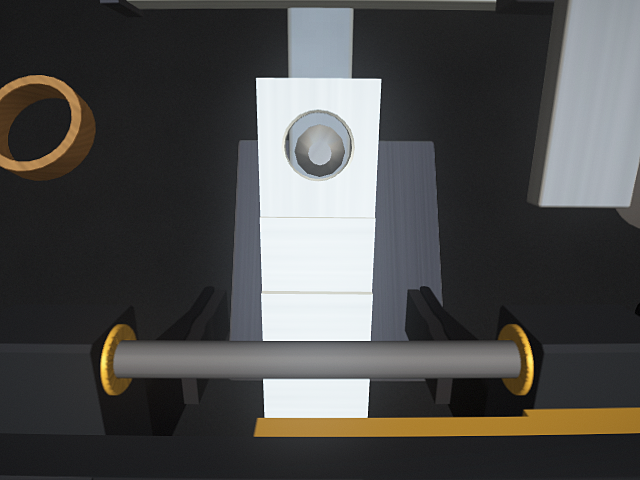

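View pics/s9.png

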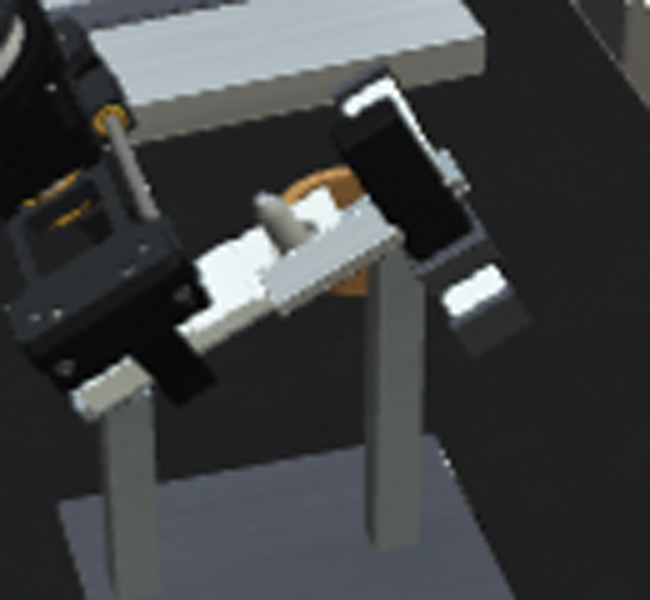

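Call:
jog_arm --pt "0 0 0 -0.5 0 0 8.7" --pt "0 0 0 -1.5 0 0 8.7" --pt "0 0 0 -2 0 0 8.7" --pt "0 0 0 -2 0 0 8.7" --pt "0 0 0 -2 1.2 0 8.7" --pt "0 0 0 -2 2 0 8.7" --pt "0 0 0 0 0 0 8.7"

```text
time: 11.8
position: [0.5371, 0.0159, 0.2877]
tool_rot: [1.417, 0.824, -0.853]
ft_force: [-0.2, -0.6, -0.6]
grip_width: 0.997
```

```bash
python3 - <<'E'
from h import *
snap('wrist','wrist10');snap('side','side10');s=get_state();print(s['ft_force'],s['joint_positions'])
a=cv2.imread('pics/side10.png');cv2.imwrite('pics/s10.png',cv2.resize(a[190:310,270:400],None,fx=5,fy=5,interpolation=cv2.INTER_CUBIC))
RP=rest_pose([.6231,.0143,.195],-1)
C=cur();print((np.linalg.inv(RP)@C[:,3])[:3])
E
```

```text
[ 0.39897871 -0.32862581 -0.46997984] [-0.24848212 -0.29276034  0.10264581  2.06763347  0.13689031  0.88529637
 -1.79684159]
[-3.60058568e-02 -4.00316172e-05  1.19702333e-01]
```

View pics/wrist10.png

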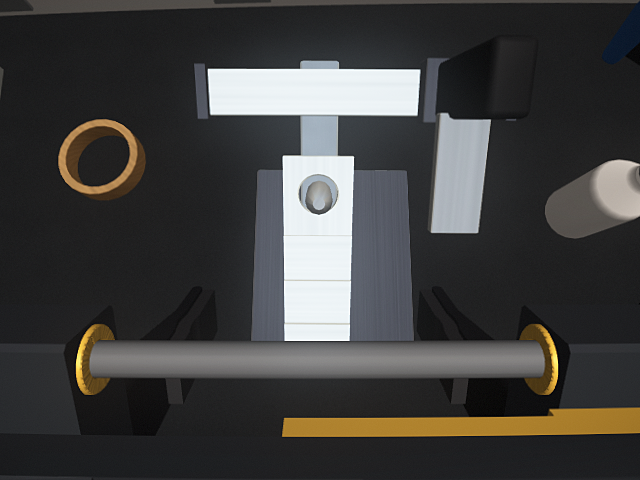

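View pics/s10.png

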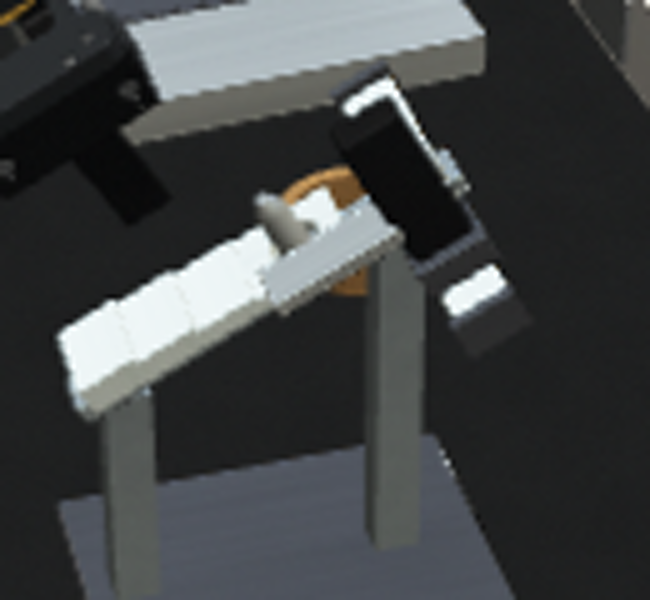

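```bash
python3 - <<'E'
from h import *
a=cv2.imread('pics/wrist10.png');cv2.imwrite('pics/w10b.png',cv2.resize(a[20:250,270:560],None,fx=2.7,fy=2.6,interpolation=cv2.INTER_CUBIC))
RP=rest_pose([.6231,.0143,.195],-1)
def on(f,u,v,z):
    M=np.linalg.inv(RP)@wfc('wrist',f);r=M[:3,:3]@ray('wrist',u,v);o=M[:3,3];return np.round(o+r*(z-o[2])/r[2],4)
for n,u,v,z in[('tonL',430,232,.053),('tonR',479,233,.053),('tip',318.5,209,.038),('gripTL',497,37,.102),('gripTR',536,38,.102),('gripBR',530,118,.102),('gripBL',490,116,.102)]: print(n,on('wrist10',u,v,z))
E
```

```text
tonL [-0.0126 -0.0593  0.053 ]
tonR [-0.0133 -0.0858  0.053 ]
tip [-0.003   0.0002  0.038 ]
gripTL [ 0.0742 -0.065   0.102 ]
gripTR [ 0.074  -0.0795  0.102 ]
gripBR [ 0.0456 -0.0809  0.102 ]
gripBL [ 0.0463 -0.0653  0.102 ]
```

View pics/w10b.png

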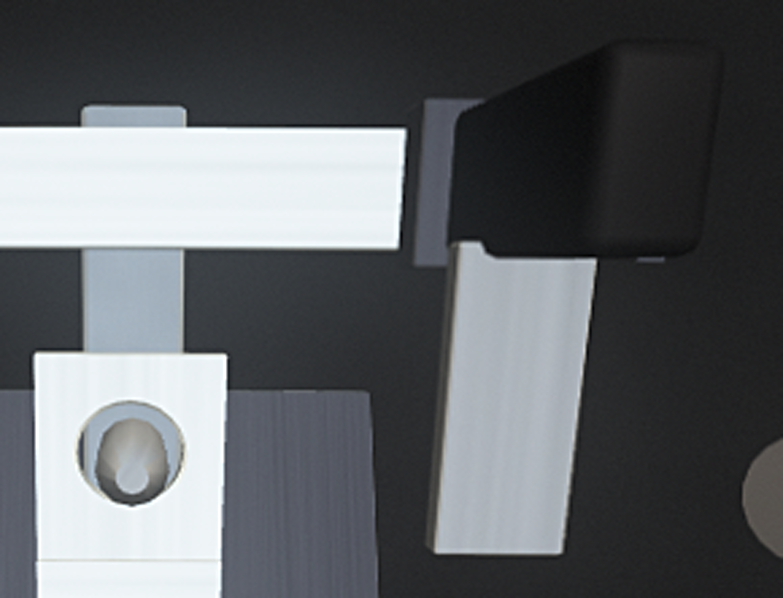

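```bash
python3 - <<'E'
from h import *
RP=rest_pose([.6231,.0143,.195],-1)
plan(tool_on(RP,[.061,-.0726,.135]))
E
```

```text
turn [-0.26  0.07 -0.04] shift [-1.52  9.73  7.21] rows 3
[-0.09, 0.02, -0.01, -0.51, 3.24, 2.4]
[-0.09, 0.02, -0.01, -0.51, 3.24, 2.41]
[-0.09, 0.02, -0.01, -0.51, 3.24, 2.41]
```

Call:
jog_arm --pt "-0.2 0 0 -1.2 1.5 0.8 8.7" --pt "0 0 0 -0.8 2.5 1.6 8.7" --pt "0 0 0 0 2.5 2 8.7" --pt "0 0 0 0 2.2 2 8.7" --pt "0 0 0 0 1 0.8 8.7" --pt "0 0 0 0 0 0 8.7" --squeeze 25

```text
time: 12.65
position: [0.6101, -0.0577, 0.3459]
tool_rot: [1.411, 0.83, -0.858]
ft_force: [0.4, -0.5, 0.4]
grip_width: 0.998
```

```bash
python3 - <<'E'
from h import *
snap('wrist','wrist11');s=get_state();print(s['ft_force'],s['joint_positions'])
RP=rest_pose([.6231,.0143,.195],-1)
plan(tool_on(RP,[.061,-.0726,.080]))
E
```

```text
[-0.14571983 -0.1276746   0.61998159] [-0.22963974 -0.14751694  0.2600968   1.82497521  0.03550107  0.97219195
 -1.56474657]
turn [-0.04  0.04  0.09] shift [5.88 0.11 0.11] rows 2
[-0.02, 0.02, 0.04, 2.94, 0.05, 0.06]
[-0.02, 0.02, 0.04, 2.94, 0.05, 0.06]
```

View pics/wrist11.png

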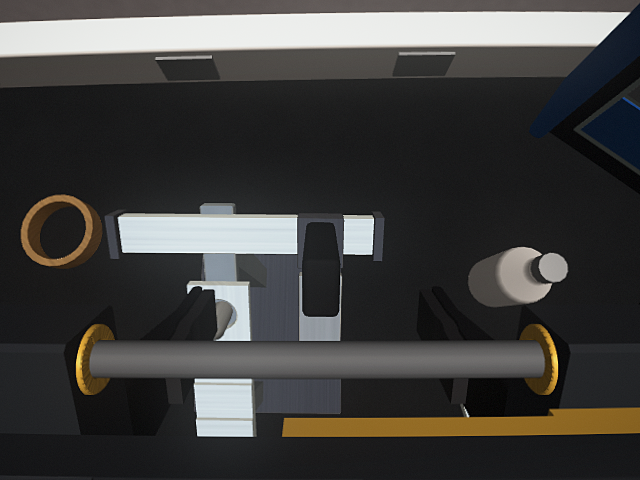

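Call:
jog_arm --pt "0 0 0 1.5 0.1 0.1 8.7" --pt "0 0 0 2 0 0 8.7" --pt "0 0 0 1.5 0 0 8.7" --pt "0 0 0 0.7 0 0 8.7" --pt "0 0 0 0 0 0 7" --pt "0 0 0 0 0 0 5"

```text
time: 13.45
position: [0.6383, -0.0592, 0.2978]
tool_rot: [1.412, 0.828, -0.856]
ft_force: [0.1, -0.2, 0.6]
grip_width: 0.855
```

```bash
python3 - <<'E'
from h import *
s=get_state();print(s['ft_force'],s['grip_width'])
RP=rest_pose([.6231,.0143,.195],-1)
plan(tool_on(RP,[.061,-.0726,.080]))
E
```

```text
[ 0.08939145 -0.24702534  0.59560435] 0.8546531323935019
turn [-0.06  0.07 -0.09] shift [ 0.3  -0.18 -0.06] rows 1
[-0.06, 0.07, -0.09, 0.3, -0.18, -0.06]
```

Call:
jog_arm --pt "0 0 0 0.2 -0.15 -0.05 4" --pt "0 0 0 0 0 0 2.5" --pt "0 0 0 0 0 0 1" --pt "0 0 0 0 0 0 1" --pt "0 0 0 0 0 0 1" --pt "0 0 0 0 0 0 1"

```text
time: 14.2
position: [0.6377, -0.059, 0.2947]
tool_rot: [1.411, 0.829, -0.857]
ft_force: [0.4, -1.1, 0.5]
grip_width: 0.207
```

```bash
python3 - <<'E'
from h import *
snap('wrist','wrist12');s=get_state();print(s['ft_force'],s['grip_width']*87)
RP=rest_pose([.6231,.0143,.195],-1)
C=cur();print((np.linalg.inv(RP)@C[:,3])[:3])
E
```

```text
[ 0.90371458 -0.68465667 -0.44341695] 17.664754750622578
[ 0.06084728 -0.07301639  0.08052056]
```

View pics/wrist12.png

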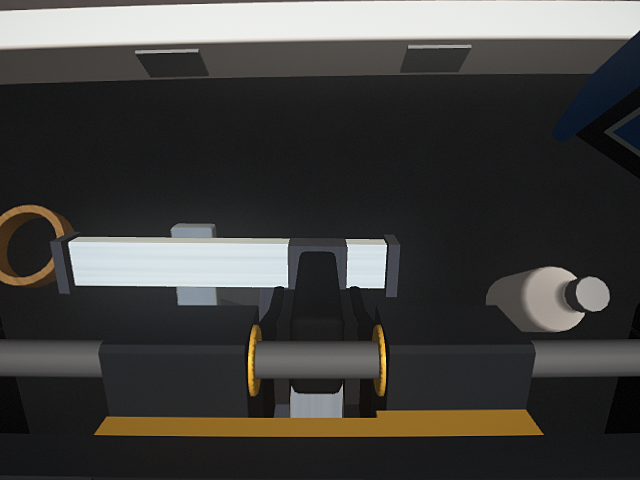

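Call:
jog_arm --pt "0 0 0 0 0 -0.4 1" --pt "0 0 0 0 0 -0.8 1" --pt "0 0 0 0 0 -1 1" --pt "0 0 0 0 0 -1 1" --pt "0 0 0 0 0 0 1"

```text
time: 14.88
position: [0.6387, -0.0241, 0.2947]
tool_rot: [1.411, 0.831, -0.853]
ft_force: [4.1, 1.2, -2.3]
grip_width: 0.211
```

```bash
python3 - <<'E'
from h import *
s=get_state();print(s['ft_force'],s['torque'],s['grip_width']*87)
RP=rest_pose([.6231,.0143,.195],-1)
C=cur();print((np.linalg.inv(RP)@C[:,3])[:3]);plan(tool_on(RP,[.061,-.003,.080]))
E
```

```text
[ 4.0542388   1.19985188 -2.3023313 ] [-0.07410494  0.1844801  -0.29289494] 18.325353979585124
[ 0.06111964 -0.0381686   0.08036343]
turn [ 0.07 -0.06 -0.07] shift [ 0.04 -0.01 -3.52] rows 1
[0.07, -0.06, -0.07, 0.04, -0.01, -3.52]
```

Call:
jog_arm --pt "0 0 0 0 0 -0.8 1" --pt "0 0 0 0 0 -1 1" --pt "0 0 0 0 0 -1 1" --pt "0 0 0 0 0 -0.4 1" --pt "0 0 0 0 0 0 1" --pt "0 0 0 0 0 0 1"

```text
time: 15.62
position: [0.6395, 0.0061, 0.2947]
tool_rot: [1.412, 0.829, -0.855]
ft_force: [7.0, 0.9, -3.0]
grip_width: 0.206
```

```bash
python3 - <<'E'
from h import *
snap('wrist','wrist13');s=get_state();print(s['ft_force'],s['torque'],s['grip_width']*87)
snap('top','top13')
a=cv2.imread('pics/top13.png');cv2.imwrite('pics/t13.png',cv2.resize(a[170:290,270:390],None,fx=5,fy=5,interpolation=cv2.INTER_CUBIC))
RP=rest_pose([.6231,.0143,.195],-1)
C=cur();print((np.linalg.inv(RP)@C[:,3])[:3]);plan(tool_on(RP,[.061,0,.080]))
E
```

```text
[ 5.13703636  0.91576637 -3.08669186] [-0.08968845 -0.14335683 -0.30075523] 17.668033613157228
[ 0.06135874 -0.00794318  0.08023555]
turn [-0.05  0.03 -0.1 ] shift [ 0.02 -0.04 -0.79] rows 1
[-0.05, 0.03, -0.1, 0.02, -0.04, -0.79]
```

View pics/wrist13.png

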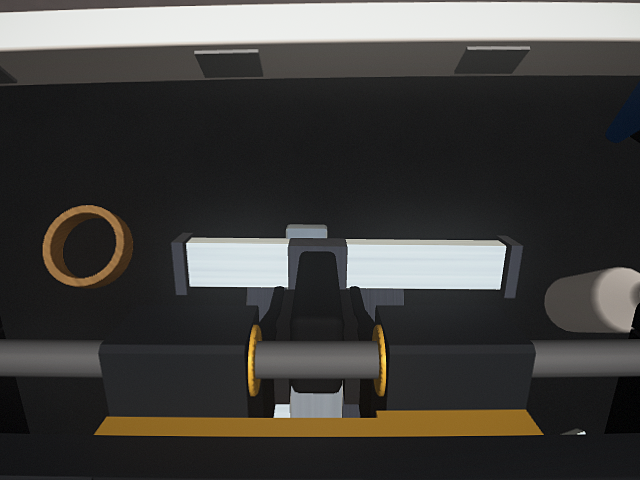

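View pics/t13.png

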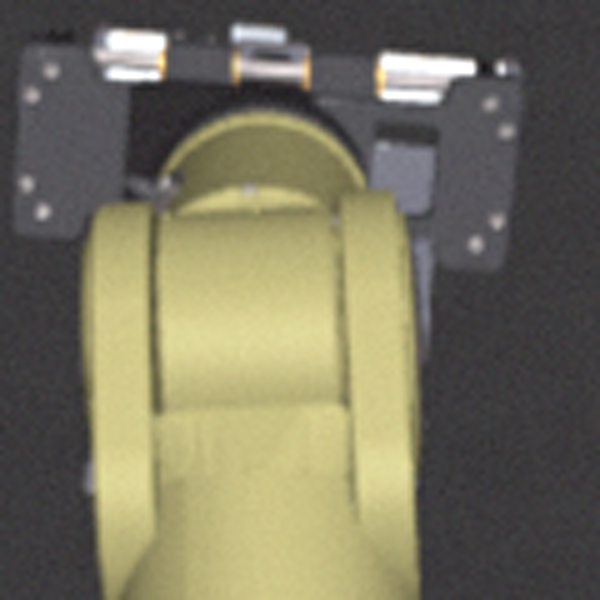

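Call:
jog_arm --pt "0 0 0 0 0 -0.4 1" --pt "0 0 0 0 0 -0.35 1" --pt "0 0 0 0 0 0 1" --pt "0 0 0 0 0 0 1"

```text
time: 16.23
position: [0.6397, 0.013, 0.2946]
tool_rot: [1.412, 0.828, -0.855]
ft_force: [5.5, 0.2, -2.8]
grip_width: 0.201
```

```bash
python3 - <<'E'
from h import *
snap('wrist','wrist14');s=get_state();print(s['ft_force'],s['torque'],s['grip_width']*87)
RP=rest_pose([.6231,.0143,.195],-1)
C=cur();print((np.linalg.inv(RP)@C[:,3])[:3]);plan(tool_on(RP,[.061,0,.080]))
a=cv2.imread('pics/wrist14.png');cv2.imwrite('pics/w14.png',cv2.resize(a[210:310,220:420],None,fx=4,fy=4,interpolation=cv2.INTER_CUBIC))
E
```

```text
[ 7.1537154  -0.38101156 -3.0971745 ] [-0.28571791 -0.14893293 -0.34691629] 17.83027195140761
[ 0.06139571 -0.0009718   0.08019553]
turn [-0.07  0.07 -0.1 ] shift [ 0.02 -0.04 -0.1 ] rows 1
[-0.07, 0.07, -0.1, 0.02, -0.04, -0.1]
```

View pics/w14.png

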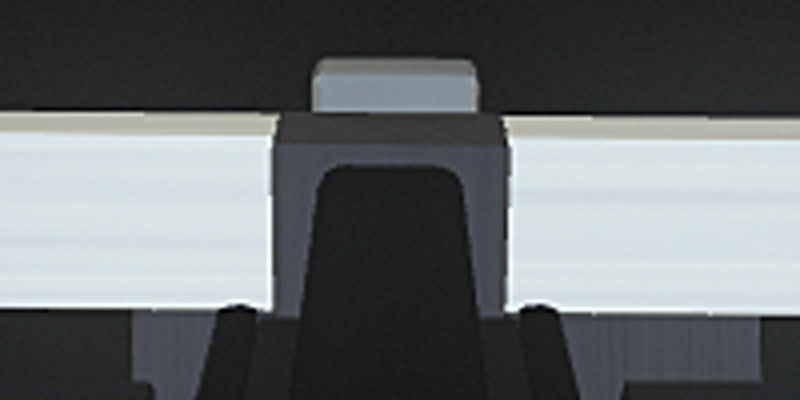

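```bash
python3 - <<'E'
from h import *
c=camera_info('wrist');M=np.array(c['mount'])
def tool(u,v,depthx):
    r=M[:3,:3]@ray('wrist',220+(u+.5)/4-.5,210+(v+.5)/4-.5);o=M[:3,3];return np.round((o+r*(depthx-o[0])/r[0])*1000,2)
for n,u,v,x in[('restL',313,75,80.2),('restR',477,75,80.2),('carL',276,141,53.2),('carR',507,141,53.2),('grL',326,170,-22),('grR',458,170,-22)]: print(n,tool(u,v,x))
E
```

```text
restL [ 80200.   -21109.94  -3746.98]
restR [ 80200.   -21106.55   4474.79]
carL [ 53200.   -16288.    -3763.67]
carR [ 53200.   -16284.86   4017.75]
grL [-22000.     7203.9     854.38]
grR [-22000.     7203.16   -976.97]
```

```bash
python3 - <<'E'
from h import *
c=camera_info('wrist');M=np.array(c['mount'])
def tool(u,v,depthx):
    r=M[:3,:3]@ray('wrist',220+(u+.5)/4-.5,210+(v+.5)/4-.5);o=M[:3,3];return np.round((o+r*(depthx/1000-o[0])/r[0])*1000,2)
for n,u,v,x in[('restL',313,75,80.2),('restR',477,75,80.2),('carL',276,141,53.2),('carR',507,141,53.2),('grL',326,170,-22),('grR',458,170,-22)]: print(n,tool(u,v,x))
E
```

```text
restL [ 80.2   18.79 -11.78]
restR [80.2  18.8  11.14]
carL [ 53.2   17.43 -15.23]
carR [53.2  17.44 13.5 ]
grL [-22.    38.15  -6.1 ]
grR [-22.    38.16   4.1 ]
```

Call:
jog_arm --pt "0 0 0 0 0 0 2.4" --pt "0 0 0 0 0 0 4" --pt "0 0 0 0 0 0 5" --pt "0 0 0 0 0 0 5" --pt "0 0 0 -1 0 0 5" --pt "0 0 0 -2 0 0 5" --pt "0 0 0 -2.5 0 0 5" --pt "0 0 0 -2.5 0 0 5"

```text
time: 17.27
position: [0.6009, 0.0136, 0.3666]
tool_rot: [1.411, 0.829, -0.856]
ft_force: [0.1, 0.2, 0.2]
grip_width: 0.573
```

Call:
jog_arm --pt "0 0 0 -2 -2 0 5" --pt "0 0 0 -1 -3 0 5" --pt "0 0 0 0 -3 0 5" --pt "0 0 0 0 0 0 5" --pt "0 0 0 0 0 0 5"

```text
time: 17.9
position: [0.5367, 0.0146, 0.363]
tool_rot: [1.41, 0.83, -0.859]
ft_force: [-0.8, 0.3, 0.5]
grip_width: 0.572
```

```bash
python3 - <<'E'
from h import *
snap('wrist','wrist15');snap('side','side15');s=get_state();print(s['ft_force'],s['joint_positions'],s['position'])
a=cv2.imread('pics/side15.png');cv2.imwrite('pics/s15.png',cv2.resize(a[190:310,270:400],None,fx=5,fy=5,interpolation=cv2.INTER_CUBIC))
E
```

```text
[-0.70692902  0.47018364 -0.25877749] [-0.05377333 -0.30094187 -0.05283208  1.91916084  0.05039856  1.0406681
 -1.71107781] [0.53669468 0.01597179 0.36279831]
```

View pics/wrist15.png

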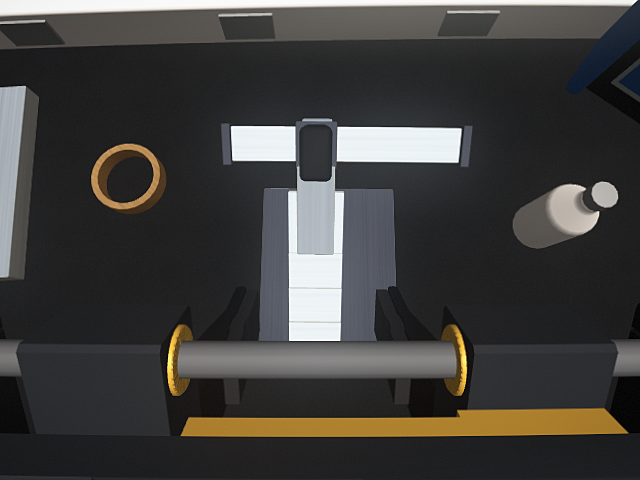

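View pics/s15.png

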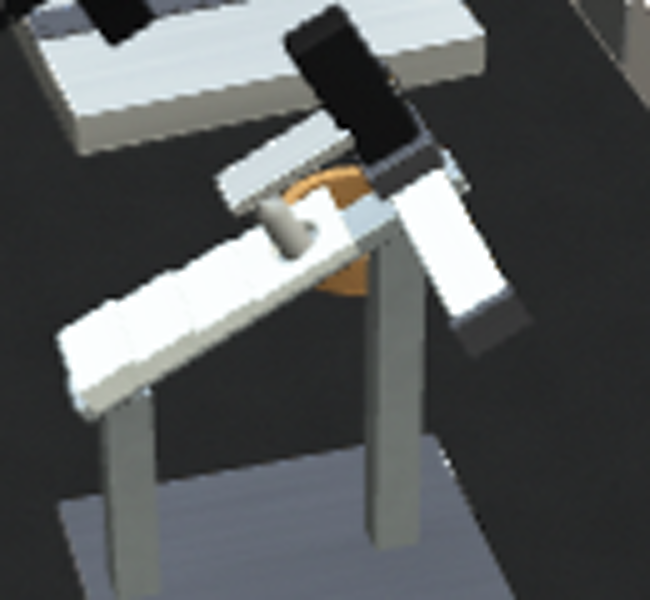

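Call:
jog_arm --pt "0 0 0 0 1.5 0 5" --pt "0 0 0 0 0 0 5"

```text
time: 18.25
position: [0.5509, 0.0163, 0.3698]
tool_rot: [1.409, 0.833, -0.857]
ft_force: [-0.9, 0.4, 0.1]
grip_width: 0.573
```

```bash
python3 - <<'E'
from h import *
snap('wrist','wrist16');s=get_state();print(s['joint_positions'])
a=cv2.imread('pics/wrist16.png')
cv2.imwrite('pics/w16.png',cv2.resize(a[90:290,215:475],None,fx=3,fy=3,interpolation=cv2.INTER_CUBIC))
snap('top','top16');a=cv2.imread('pics/top16.png');cv2.imwrite('pics/t16.png',cv2.resize(a[170:290,270:390],None,fx=5,fy=5,interpolation=cv2.INTER_CUBIC))
E
```

```text
[-0.05148077 -0.27001251 -0.05299763  1.88329066  0.05081611  1.04674564
 -1.70802357]
```

View pics/w16.png

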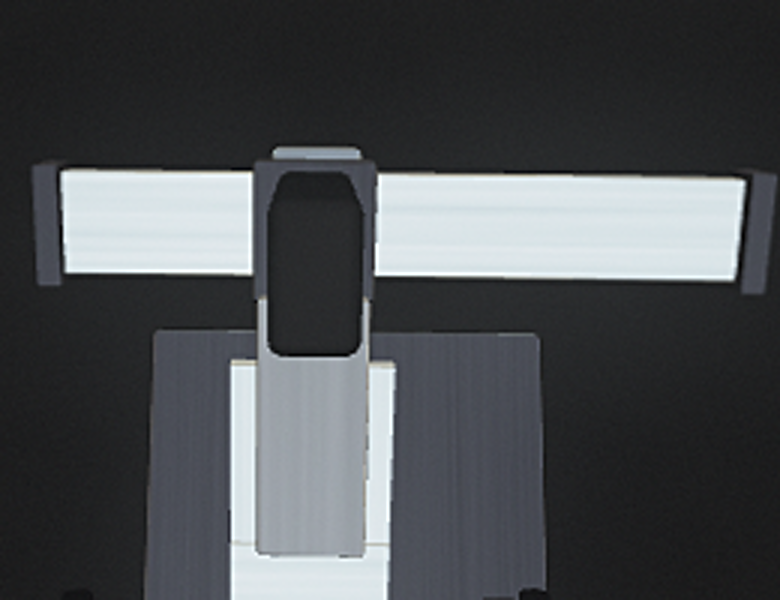

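View pics/t16.png

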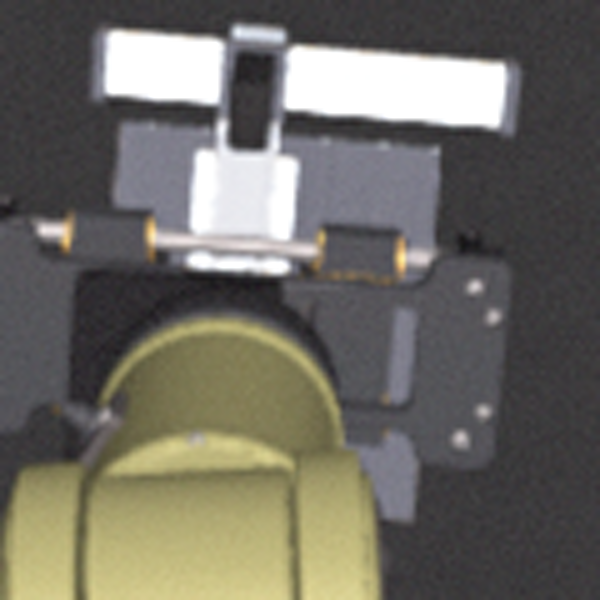

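```bash
python3 - <<'E'
from h import *
RP=rest_pose([.6231,.0143,.195],-1)
M=np.linalg.inv(RP)@wfc('wrist','wrist16')
def on(u,v,z):
    r=M[:3,:3]@ray('wrist',215+(u+.5)/3-.5,90+(v+.5)/3-.5);o=M[:3,3];return np.round((o+r*(z/1000-o[2])/r[2])*1000,1)
for n,u,v,z in[('tongue L',257,552,53),('tongue R',365,554,53),('rest L',273,157,0),('rest R',361,157,0),('gripL',266,300,102),('gripR',365,300,102),('carL',253,165,27),('carR',376,165,27),('wedge L',230,362,8),('wedge R',397,364,8),('plateL',153,333,-195*.88),('plateR',540,333,-195*.88)]: print(n,on(u,v,z))
E
```

```text
tongue L [-11.4  13.7  53. ]
tongue R [-11.9 -12.3  53. ]
rest L [78.  10.6  0. ]
rest R [ 78.  -12.3   0. ]
gripL [ 57.7   9.5 102. ]
gripR [ 57.7  -8.9 102. ]
carL [77.6 14.7 27. ]
carR [ 77.7 -14.7  27. ]
wedge L [25.2 22.2  8. ]
wedge R [ 24.7 -22.3   8. ]
plateL [  -2.2   64.7 -171.6]
plateR [  -2.   -94.5 -171.6]
```

```bash
python3 - <<'E'
from h import *
RP=rest_pose([.6231,.0143,.195],-1)
M=np.linalg.inv(RP)@wfc('wrist','wrist10')
def on(u,v,z):
    r=M[:3,:3]@ray('wrist',270+(u+.5)/2.7-.5,20+(v+.5)/2.6-.5);o=M[:3,3];return np.round((o+r*(z/1000-o[2])/r[2])*1000,1)
for n,u,v,z in[('rest L',82,107,0),('rest R',187,107,0),('tip',131,477,38),('wedge L',33,353,8),('wedge R',227,354,8),('rest2L',83,300,0),('rest2R',184,300,0)]: print(n,on(u,v,z))
E
```

```text
rest L [79.4 10.8  0. ]
rest R [ 79.3 -12.5   0. ]
tip [ 0.4  0.4 38. ]
wedge L [24.4 22.4  8. ]
wedge R [ 24.  -21.7   8. ]
rest2L [36.3 11.2  0. ]
rest2R [ 36.1 -12.2   0. ]
```

```bash
python3 -c "
from h import *
s=get_state();print(s['time'],s['ft_force']);print(close_job())"
```

```text
18.35 [ 0.56210423 -0.445407   -0.48752944]
the job is handed in; nothing more can be done
None
```

The step wedge is hanging by its eye on the peg, and the keeper's tongue is centred over the tip. I handed the job in at 18.4 s of the 64 s allowed, with the gripper open and clear of everything.

- **Wedge:** the last side picture shows it lying flat along the rest. The wrist camera puts it within about 0.3 mm of the rest's centre line, as measured beside the eye.
- **Keeper:** I gripped it and slid it about 72 mm. The last wrist picture puts the tongue about 0.3 mm off the peg tip, while the arm's own reading said about 1 mm short. The two differ by about 1 mm, which is roughly the measuring error.
- **Keeper's start:** it measured about 2 mm past the open end at the start, so I moved it by what I measured rather than the nominal 75 mm.
- **Forces:** the highest reading was about 17 N, when I pressed the wedge onto the rest. It was near zero at hand-in.
- **Joint 2 limit:** it came close to its lower limit of -0.30 rad. One noisy reading showed -0.301, so I moved it back at once to -0.27; I can't rule out that it briefly touched the limit.
- **Bar and bottle:** I did not move the arm near them. I did not measure their positions again before handing in.

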